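# Free the culture dish from the consumables pile and rebuild both stacks

## Robot

A 6-joint arm with a two-finger parallel gripper is mounted at the origin on a cart in front of the work surface, level with it; the furniture and walls round the work are solid. World frame = base frame: x ahead of the robot, y to its left, z up, the work surface at z = 0. Lengths are in m, angles in rad, forces in N, time in s.
With the tool pointing down it reaches from about 0.225 to 0.875 m from the base axis. Payload 3.4 kg.
Tool frame: the origin (TCP) lies at the very end of the fingers, on their centre line; the grasp point (between the pads) lies 19 mm behind it; z points along the fingers, y is the line along which they close (so a half turn about z gives the same grasp; the last joint's range is limited). The gripper opens to 85 mm and grips with 20 to 120 N. Pads are 22 mm wide; open, the fingers measure 114 mm over their backs; the gripper's body (76 mm by 85 mm) begins 54 mm behind the grasp point. The pads swing forward as they close: fully open they stand 13 mm farther back than shut.
Start: joints at [1.033, 0.276, 1.505, -0, 1.361, -0.121], TCP at [0.233, 0.526, 0.198] pointing down, gripper open.
Joint ranges: [-2.89, 2.89], [-0.75, 2.08], [0.22, 2.7], [-1.18, 4.32], [0.11, 2.71], [-2.7, 2.7]. Speed limits (rad/s): [2.57, 2.57, 3.14, 3.14, 3.14, 3.14].

## Interface

Orientations are given as a unit quaternion [w, x, y, z].
In Python, from rig import get_state, optics, sign_off gives the robot as it stands.
- The arm moves only by the tool send_rows, never from a script. Its argument "increments" is a list of rows, each an object with "gripper": the gripper's target within -1 to 1 (shut at 1, half-way at 0, fully open at -1); "linear": the shift along the world's x, y, z in m, a list of three; "delta_rot": the turn, a rotation vector about the world's x, y, z in rad, a list of three. In form: [{"gripper": gripper, "linear": [dx, dy, dz], "delta_rot": [rx, ry, rz]}, ...]. A call has 1 to 8 rows; each row is the pose to reach, as a shift and turn from the pose commanded when the call began; what a row does not reach only later rows make up. A row lasts 1/10 s, in which the tool goes at most 50 mm and 8.59 degrees, less where a joint would pass 70% of its speed; a pose out of reach is approached as far as the arm can. A call with a gripper value outside its range is refused whole. The fingers move at their own pace and stop on an object; "newtons" is the grip in N (left out, the last holds). Time passes only in rows, so rows that repeat a pose let the fingers close. It gives the time, the measured TCP pose, the force, the opening and the grip force at its end, in the units of the state.
- get_state(): the state, without advancing time (a new reading comes with each control period).
- optics.get_image(name): name is "side" or "top"; returns a dict with "pixels" (384x512x3 uint8, blue, green, red), "K" (3x3 intrinsics, pixels), "rvec" (rotation vector, rad) and "tvec" (3), from world to camera coordinates, as OpenCV has them. Camera axes: x right, y down, z forward; pixel columns grow to the right and rows downward; lengths in m; the calibration is good to about 2 mm. A picture is of the moment at which its call begins. There is no depth.
- sign_off(): hands the job in; it is judged then, once.
The state is a dict: "clock": time; "qpos": joint angles; "qd": joint speeds; "effort": joint torques, N m; "position": TCP position; "ee_rot": TCP orientation; "contact_force": force on the tool from outside, world axes, zero at the start; "moment": the same for the moment, N m; "width": finger opening in m; "gripper_force": force on a finger pad.
Only numpy, scipy, OpenCV 4.12 (cv2) and the standard library are available. Lean on these libraries where they do the work, as an engineer would, in place of code of your own. Each camera call takes 0.05 s, during which the arm holds its last target. There are 200 camera calls.

## Task

A petri dish has been put down in the consumables pile, between the tissue booklet and the small coverslip box. Take it out and stack the three petri dishes on the bench top with that one in the middle, each centred on the one below; then rebuild the pile on the tissue booklet where it lies: the large coverslip box first, the small coverslip box on top of it, both centred and square with the booklet, long sides parallel. Keep the dishes level, and leave the timer where it is.

Things in the scene. Friction and masses are not known exactly. Their poses are not given: they have to be found in the camera images.
- lens_tissue: flat pale blue booklet of lens tissue, 71 (x) x 101 (y) x 9 mm, the bottom of the pile. Origin at the centre of its underside; its top is 8 mm above the origin; long side along its own y. It is loose (90 g) and starts flat on the bench with the dish petri_c on it.
- petri_c: round plastic petri dish with its lid on, clear with a faint pink tint: the dish caught in the pile, lying on the booklet with the small coverslip box on top of it; solid for grasping, 52 mm across its body (56 mm over the lid's rim), 12 mm high (lid's rim up to 14 mm; stacked dishes settle at a pitch of 12 mm); about 25 g. Origin: centre of its underside, z up. 
- petri_a: round plastic petri dish with its lid on, clear to pale grey, standing alone on the bench (either pale dish may be the bottom one of the dish stack); solid for grasping, 52 mm across its body (56 mm over the lid's rim), 12 mm high (lid's rim up to 14 mm; stacked dishes settle at a pitch of 12 mm); about 25 g. Origin: centre of its underside, z up. 
- petri_b: round plastic petri dish with its lid on, clear to pale grey, standing alone on the bench like petri_a; solid for grasping, 52 mm across its body (56 mm over the lid's rim), 12 mm high (lid's rim up to 14 mm; stacked dishes settle at a pitch of 12 mm); about 25 g. Origin: centre of its underside, z up. 
- coverslips_1: small coverslip box, white card, 41 (x) x 53 (y) x 16 mm, closed and solid, about 40 g; starts on top of petri_c, up to 10 mm off its centre and turned at random, so that a crescent of the dish shows beside it. Origin: centre of its underside; long side along its own y, so it is grasped across its own x.
- coverslips_2: large coverslip box, tan card, 45 (x) x 59 (y) x 22 mm, closed and solid, about 60 g; starts alone on the bench. Origin: centre of its underside; long side along its own y, grasped across its own x.
- lab_timer: bystander: white square bench timer, 66 x 66 x 19 mm, loose among the task's things. Origin: centre of its underside. Leave it. The bench top (z = 0) between x = 0.40 and 0.68, y = -0.26 and 0.24 holds nothing but the listed things (small clutter lies in front of it; taller equipment behind it), so anything can be set down there for a moment.
Things that resemble listed ones, but are neither listed nor needed, are in the scene too. Leave any turquoise look-alike of the petri_c alone.

How it is judged:
At the end, for the whole second after the job is handed in: Dishes in one stack on the bench, petri_c in the middle, each within 12 mm of the one below; on the booklet (moved under 30 mm) the large box within 15 mm of its centre, the small box on it within 12 mm, long sides parallel within 0.26 rad; all level within 0.1 rad and at rest (((horizontal distance between petri_c and petri_a below 0.012 m and z of petri_c in the frame of petri_a between 0.009 and 0.016 m and horizontal distance between petri_b and petri_c below 0.012 m and z of petri_b in the frame of petri_c between 0.009 and 0.016 m and height (world z) of petri_a below 0.005 m) or (horizontal distance between petri_c and petri_b below 0.012 m and z of petri_c in the frame of petri_b between 0.009 and 0.016 m and horizontal distance between petri_a and petri_c below 0.012 m and z of petri_a in the frame of petri_c between 0.009 and 0.016 m and height (world z) of petri_b below 0.005 m)) and horizontal distance between coverslips_2 and lens_tissue below 0.015 m and z of coverslips_2 in the frame of lens_tissue between 0.005 and 0.013 m and horizontal distance between coverslips_1 and coverslips_2 below 0.012 m and z of coverslips_1 in the frame of coverslips_2 between 0.018 and 0.027 m and angle between the y axis of coverslips_2 and the y axis of lens_tissue, either way round below 0.26 rad and angle between the y axis of coverslips_1 and the y axis of coverslips_2, either way round below 0.26 rad and distance of lens_tissue from where it was at the start of the episode below 0.03 m and linear speed of each of petri_a, petri_b, petri_c, coverslips_1, coverslips_2 below 0.02 m/s and angle between each of petri_a, petri_b, petri_c, coverslips_1, coverslips_2's own z axis and vertical below 0.1 rad); the robot touches nothing.
It fails at once if the timer is shoved more than 30 mm (distance of lab_timer from where it was at the start of the episode above 0.03 m).
It fails at once if a dish is tipped by more than 0.6 rad (angle between any of petri_a, petri_b, petri_c's own z axis and vertical above 0.6 rad).
It also fails if it takes over 112 s, if anything falls off the work surface, if the arm or the gripper's body presses on something with over 40 N, if the wrist force passes 120 N, or if a joint passes its speed limit or range.

## Working session

There is one attempt and no reset: what is moved stays moved. The work goes in short steps, Python scripts to look and compute and a tool call to move; the robot and the scene stay as the last step left them, time stands still between calls to the robot, and variables do not carry over. Pictures are saved under pics/ and viewed, at most 14 in all, crops included, and the job is handed in when it is done.

Besides the shell and the picture viewer there is one more tool, called after ">>>" as name(argument=value, ...), one argument or row to a line, values as JSON. send_rows: Moves the arm, as the interface text tells. Its arguments: {"type":"object","properties":{"increments":{"type":"array"},"newtons":{"type":"number"}},"required":["increments"]}

```bash
mkdir -p pics; cat > h.py <<'E'
import cv2, numpy as np
from rig import get_state, optics, sign_off
def snap(name,fn=None,crop=None,size=None):
    im=optics.get_image(name); p=np.ascontiguousarray(im["pixels"])
    np.savez(f"cal_{name}.npz",K=im["K"],r=im["rvec"],t=im["tvec"])
    if fn:
        q=p
        if crop: x0,y0,x1,y1=crop; q=p[y0:y1,x0:x1]
        if size: q=cv2.resize(q,size,interpolation=cv2.INTER_CUBIC)
        cv2.imwrite("pics/"+fn,q)
    return p
def w(name,uv,z):
    c=np.load(f"cal_{name}.npz"); R=cv2.Rodrigues(c["r"])[0]; t=c["t"].reshape(3)
    d=R.T@np.linalg.inv(c["K"])@np.array([uv[0],uv[1],1.]); o=-R.T@t
    return o+d*(z-o[2])/d[2]
def pj(name,P):
    c=np.load(f"cal_{name}.npz")
    return cv2.projectPoints(np.array(P,float).reshape(-1,1,3),c["r"],c["t"],c["K"],None)[0].reshape(-1,2)
E
python3 - <<'E'
from h import *
for n in("top","side"):
    snap(n,n+"0.png",size=(800,600))
    print(n,w(n,(256,192),0),w(n,(0,383),0),w(n,(511,383),0))
s=get_state();print(s)
E
```

```text
top [ 0.54747573 -0.04972122  0.        ] [0.07075823 0.57710546 0.        ] [ 0.07180368 -0.69142606  0.        ]
side [0.53901191 0.00637607 0.        ] [ 0.01141227 -0.14586901  0.        ] [ 0.62987609 -0.53448123  0.        ]
{'clock': 0.1, 'qpos': array([ 1.03300553e+00,  2.76531546e-01,  1.50604324e+00, -1.15834056e-06,
        1.36075439e+00, -1.20976966e-01]), 'qd': array([-0.00202107, -0.00353744, -0.00247865, -0.0008985 ,  0.00034148,
       -0.00032729]), 'effort': array([ 3.43836604e-03, -4.17698157e+01, -2.46407694e+01, -2.18490936e-04,
        5.81665750e-03,  9.97443493e-06]), 'position': array([0.23248895, 0.52528303, 0.19671179]), 'ee_rot': array([-2.80310839e-04,  2.06901355e-01,  9.78361424e-01, -8.21764963e-04]), 'contact_force': array([-0.43566027,  0.39003699, -0.15851129]), 'moment': array([-0.01121331,  0.04260552,  0.02670404]), 'gripper_force': 0.0, 'width': 0.08536830331775862}
```

View pics/top0.png

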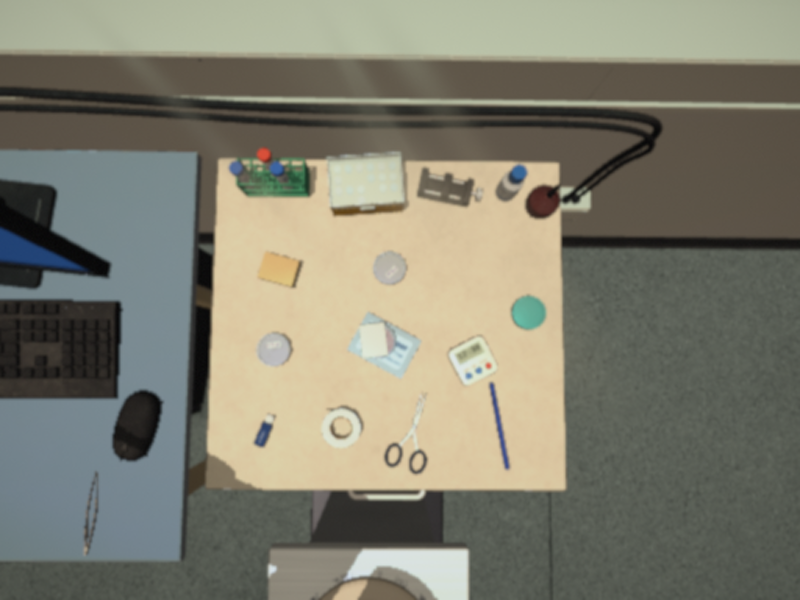

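View pics/side0.png

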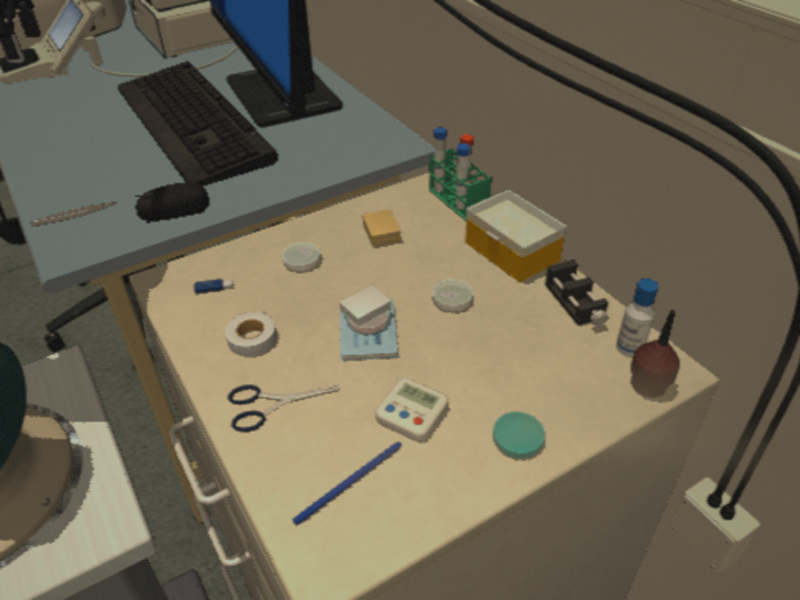

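Both views agree. In the 800x600 top view, the pale dishes are at (389,267) and (274,348). The pile is at (384,343), with the white box at (375,340) on the pink dish at (380,342). The tan box is at (279,269) and the timer at (472,360). Possible mix-ups for a dish are the turquoise lid (529,312) and the tape roll (342,427); both stay put. Next, close crops.

```bash
python3 - <<'E'
from h import *
snap("top","top1.png",(155,150,285,247),(780,582))
snap("side","side1.png",(170,125,310,230),(800,600))
E
```

```text
(no output)
```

View pics/top1.png

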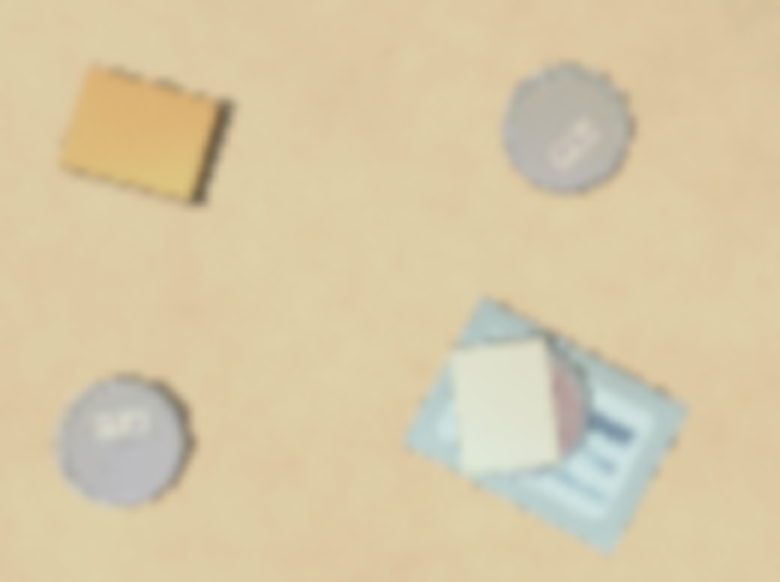

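View pics/side1.png

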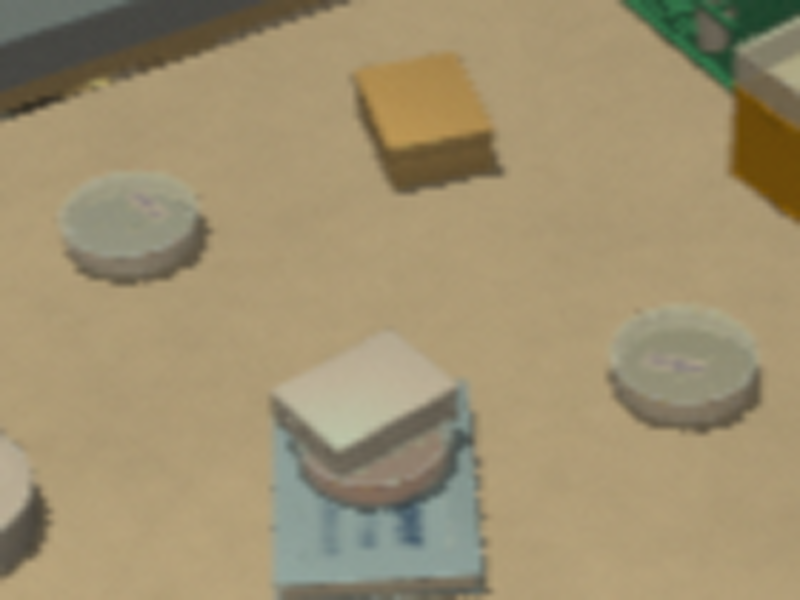

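```bash
cat > m.py <<'E'
from h import *
def T(p): return (155-.5+(p[0]+.5)/6+0, 150-.5+(p[1]+.5)/6)
def S(p): k=140/800; return (170-.5+(p[0]+.5)*k,125-.5+(p[1]+.5)*k)
def rect(cam,f,pts,z):
    Q=np.array([w(cam,f(p),z) for p in pts])[:,:2]
    e=[np.linalg.norm(Q[i]-Q[(i+1)%4])*1e3 for i in range(4)]
    i=0 if e[0]+e[2]>e[1]+e[3] else 1
    d=Q[(i+1)%4]-Q[i]+Q[(i+2)%4]-Q[(i+3)%4]
    a=np.degrees(np.arctan2(d[1],d[0]))
    print(cam,"c",Q.mean(0).round(4),"edges",np.round(e,1),"long axis deg",round(a%180,1))
E
python3 - <<'E'
from m import *
rect("top",T,[(485,298),(690,408),(610,553),(405,440)],.009)
rect("top",T,[(452,352),(548,337),(560,462),(465,475)],.036)
rect("side",S,[(273,395),(388,332),(458,388),(342,455)],.036)
rect("top",T,[(95,68),(220,97),(192,202),(62,165)],.022)
rect("side",S,[(355,75),(458,53),(492,130),(388,152)],.022)
for c in[(568,128),(125,440)]: print(w("top",T(c),.013)); 
for c in[(132,222),(685,360)]: print(w("side",S(c),.013))
print("petri_c right edge",w("top",T((592,405)),.021),w("side",S((455,445)),.021),w("side",S((375,495)),.021))
E
```

```text
top c [ 0.4735 -0.0239] edges [99.7 70.4 99.6 69.5] long axis deg 61.9
top c [ 0.4805 -0.007 ] edges [40.3 52.  39.6 51.1] long axis deg 6.4
side c [ 0.4789 -0.0069] edges [51.3 39.9 51.4 40.2] long axis deg 8.7
top c [0.5958 0.1493] edges [54.8 46.4 57.5 43.7] long axis deg 75.9
side c [0.5937 0.1498] edges [45.4 57.1 43.9 56.3] long axis deg 73.6
[ 0.60082345 -0.03168776  0.013     ]
[0.46567739 0.15494994 0.013     ]
[0.46225333 0.15325008 0.013     ]
[ 0.59798102 -0.03232985  0.013     ]
petri_c right edge [ 0.48163399 -0.04269696  0.021     ] [ 0.49910688 -0.03323254  0.021     ] [ 0.46311087 -0.0398959   0.021     ]
```

The labelled objects check out to within about 2 mm, and edge lengths match the given sizes:

| Object | Position (x, y) | Long axis |
|---|---|---|
| Booklet | (0.473, -0.024) | 62° |
| Small box | (0.480, -0.007) | 7.5° |
| Large box | (0.595, 0.1495) | 75° |
| Dish A | (0.599, -0.032) | – |
| Dish B | (0.464, 0.154) | – |

First I move over the small box.

>>> send_rows(
  increments=[
    {"gripper": -1,"linear": [0.02,-0.04,0],"delta_rot": [0,0,0.1]},
    {"gripper": -1,"linear": [0.247,-0.533,-0.068],"delta_rot": [0,0,0.548]},
    {"gripper": -1,"linear": [0.247,-0.533,-0.068],"delta_rot": [0,0,0.548]},
    {"gripper": -1,"linear": [0.247,-0.533,-0.068],"delta_rot": [0,0,0.548]},
    {"gripper": -1,"linear": [0.247,-0.533,-0.068],"delta_rot": [0,0,0.548]},
    {"gripper": -1,"linear": [0.247,-0.533,-0.068],"delta_rot": [0,0,0.548]},
    {"gripper": -1,"linear": [0.247,-0.533,-0.068],"delta_rot": [0,0,0.548]},
    {"gripper": -1,"linear": [0.247,-0.533,-0.068],"delta_rot": [0,0,0.548]},
  ],
  newtons=20,
)

```text
clock: 1.0
position: [0.3935, 0.18, 0.1555]
ee_rot: [0.0, -0.066, 0.998, 0.0]
contact_force: [0.7, -0.4, -0.7]
width: 0.0852
gripper_force: 0.0
```

>>> send_rows(
  increments=[
    {"gripper": -1,"linear": [0.07,-0.15,-0.02],"delta_rot": [0,0,0]},
    {"gripper": -1,"linear": [0.07,-0.15,-0.02],"delta_rot": [0,0,0]},
    {"gripper": -1,"linear": [0.07,-0.15,-0.02],"delta_rot": [0,0,0]},
    {"gripper": -1,"linear": [0.07,-0.15,-0.02],"delta_rot": [0,0,0]},
    {"gripper": -1,"linear": [0.07,-0.15,-0.02],"delta_rot": [0,0,0]},
    {"gripper": -1,"linear": [0.07,-0.15,-0.02],"delta_rot": [0,0,0]},
  ],
)

```text
clock: 1.6
position: [0.4627, 0.0319, 0.1354]
ee_rot: [-0.001, -0.065, 0.998, 0.0]
contact_force: [0.7, 0.5, 0.1]
width: 0.0854
gripper_force: 0.0
```

>>> send_rows(
  increments=[
    {"gripper": -1,"linear": [0.0165,-0.037,-0.04],"delta_rot": [0,0,0]},
    {"gripper": -1,"linear": [0.0165,-0.037,-0.07],"delta_rot": [0,0,0]},
    {"gripper": -1,"linear": [0.0165,-0.037,-0.09],"delta_rot": [0,0,0]},
    {"gripper": -1,"linear": [0.0165,-0.037,-0.1],"delta_rot": [0,0,0]},
    {"gripper": -1,"linear": [0.0165,-0.037,-0.108],"delta_rot": [0,0,0]},
    {"gripper": -1,"linear": [0.0165,-0.037,-0.11],"delta_rot": [0,0,0]},
  ],
)

```text
clock: 2.2
position: [0.4796, -0.0044, 0.0256]
ee_rot: [0.0, -0.066, 0.998, 0.0]
contact_force: [-1.3, -0.2, 0.9]
width: 0.0855
gripper_force: 0.0
```

>>> send_rows(
  increments=[
    {"gripper": 0,"linear": [0,0,0],"delta_rot": [0,0,0]},
    {"gripper": 0.1,"linear": [0,0,0],"delta_rot": [0,0,0]},
    {"gripper": 0.2,"linear": [0,0,0],"delta_rot": [0,0,0]},
    {"gripper": 0.3,"linear": [0,0,0],"delta_rot": [0,0,0]},
    {"gripper": 0.4,"linear": [0,0,0],"delta_rot": [0,0,0]},
    {"gripper": 0.5,"linear": [0,0,0],"delta_rot": [0,0,0]},
    {"gripper": 0.6,"linear": [0,0,0],"delta_rot": [0,0,0]},
    {"gripper": 0.6,"linear": [0,0,0],"delta_rot": [0,0,0]},
  ],
)

```text
clock: 3.0
position: [0.4796, -0.0053, 0.0256]
ee_rot: [-0.0, -0.065, 0.998, 0.0]
contact_force: [0.9, 0.3, 1.0]
width: 0.0171
gripper_force: 0.0
```

```bash
python3 - <<'E'
from h import *
snap("side","side2.png",(190,120,310,210),(800,600)); print(get_state()["width"])
E
```

```text
0.017032989794413898
```

View pics/side2.png

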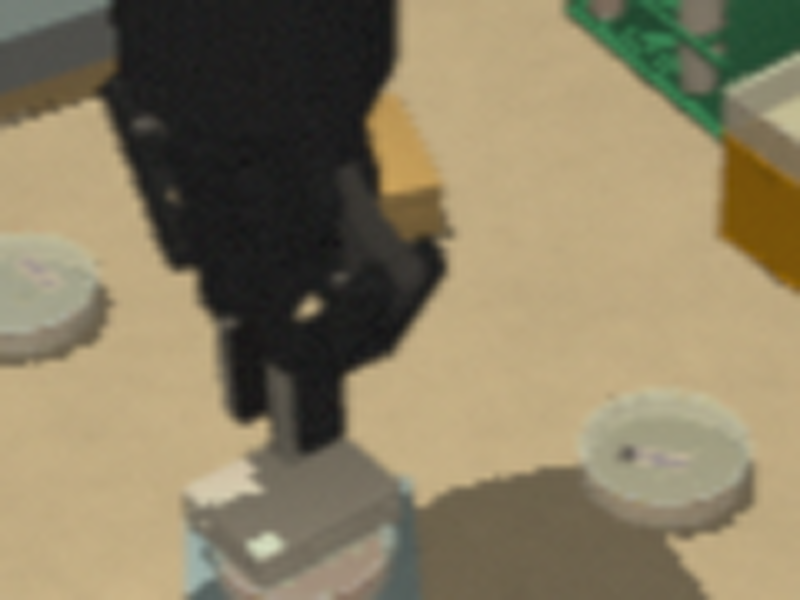

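```bash
python3 - <<'E'
from h import *
for z in (.0256,.036,.04,.045,.05,.055,.06):
    P=pj("side",[[.4796,-.0053+s*.0085,z] for s in(-1,0,1)])
    print(z,((P-[190,120]+.5)*800/120).round().tolist())
E
```

```text
0.0256 [[309.0, 529.0], [295.0, 513.0], [281.0, 497.0]]
0.036 [[307.0, 503.0], [293.0, 487.0], [279.0, 471.0]]
0.04 [[306.0, 493.0], [292.0, 477.0], [279.0, 461.0]]
0.045 [[306.0, 481.0], [292.0, 465.0], [278.0, 449.0]]
0.05 [[305.0, 468.0], [291.0, 452.0], [277.0, 436.0]]
0.055 [[304.0, 455.0], [290.0, 439.0], [276.0, 424.0]]
0.06 [[303.0, 442.0], [289.0, 426.0], [275.0, 411.0]]
```

The fingers closed on air above the box: their tips at (310,450) sit about 25 mm above the reported TCP. I'll probe the real tip height gently on the box top.

>>> send_rows(
  increments=[
    {"gripper": 0.6,"linear": [0,0,-0.002],"delta_rot": [0,0,0]},
    {"gripper": 0.6,"linear": [0,0,-0.004],"delta_rot": [0,0,0]},
    {"gripper": 0.6,"linear": [0,0,-0.006],"delta_rot": [0,0,0]},
    {"gripper": 0.6,"linear": [0,0,-0.006],"delta_rot": [0,0,0]},
  ],
)

```text
clock: 3.45
position: [0.4793, -0.0052, 0.0192]
ee_rot: [-0.0, -0.066, 0.998, 0.0]
contact_force: [-0.5, -1.1, -0.2]
width: 0.0168
gripper_force: 0.0
```

>>> send_rows(
  increments=[
    {"gripper": 0.6,"linear": [0,0,-0.001],"delta_rot": [0,0,0]},
    {"gripper": 0.6,"linear": [0,0,-0.002],"delta_rot": [0,0,0]},
    {"gripper": 0.6,"linear": [0,0,-0.003],"delta_rot": [0,0,0]},
    {"gripper": 0.6,"linear": [0,0,-0.003],"delta_rot": [0,0,0]},
  ],
)

```text
clock: 3.85
position: [0.4796, -0.0052, 0.0165]
ee_rot: [-0.0, -0.066, 0.998, 0.0]
contact_force: [0.2, 0.8, -0.1]
width: 0.0171
gripper_force: 0.0
```

```bash
python3 - <<'E'
from h import *
snap("side","side3.png",(190,120,310,210),(800,600)); print(get_state()["contact_force"])
E
```

```text
[-0.89164035  0.02921267 -0.53027062]
```

View pics/side3.png

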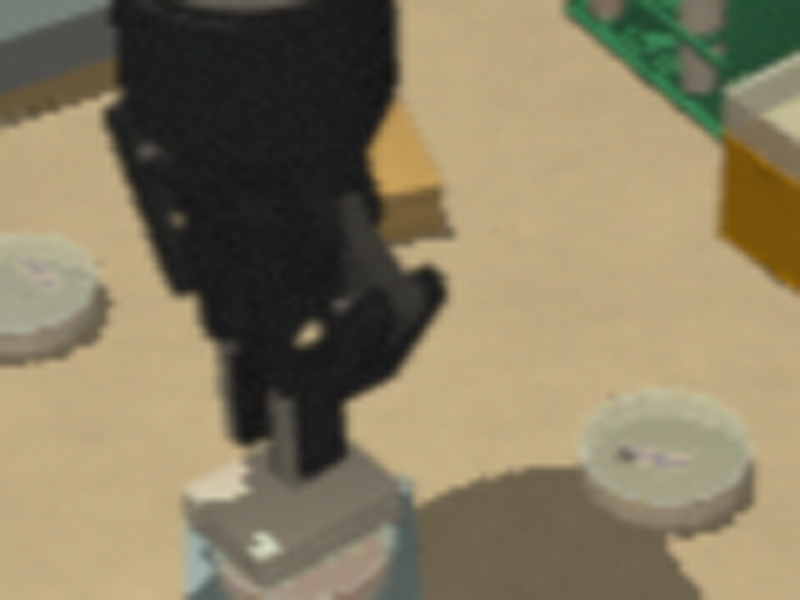

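Tips are still about 6 mm above the box top, at row 478 against about 495 on contact. I'll continue the probe.

>>> send_rows(
  increments=[
    {"gripper": 0.6,"linear": [0,0,-0.001],"delta_rot": [0,0,0]},
    {"gripper": 0.6,"linear": [0,0,-0.002],"delta_rot": [0,0,0]},
    {"gripper": 0.6,"linear": [0,0,-0.003],"delta_rot": [0,0,0]},
    {"gripper": 0.6,"linear": [0,0,-0.004],"delta_rot": [0,0,0]},
    {"gripper": 0.6,"linear": [0,0,-0.004],"delta_rot": [0,0,0]},
  ],
)

```text
clock: 4.4
position: [0.4795, -0.0052, 0.0124]
ee_rot: [-0.0, -0.066, 0.998, 0.0]
contact_force: [0.3, -0.2, 0.3]
width: 0.0171
gripper_force: 0.0
```

>>> send_rows(
  increments=[
    {"gripper": 0.6,"linear": [0,0,-0.001],"delta_rot": [0,0,0]},
    {"gripper": 0.6,"linear": [0,0,-0.002],"delta_rot": [0,0,0]},
    {"gripper": 0.6,"linear": [0,0,-0.002],"delta_rot": [0,0,0]},
  ],
)

```text
clock: 4.7
position: [0.4795, -0.0053, 0.0105]
ee_rot: [-0.0, -0.066, 0.998, 0.0]
contact_force: [0.9, -0.1, 0.1]
width: 0.0173
gripper_force: 0.0
```

>>> send_rows(
  increments=[
    {"gripper": 0.6,"linear": [0,0,-0.001],"delta_rot": [0,0,0]},
    {"gripper": 0.6,"linear": [0,0,-0.001],"delta_rot": [0,0,0]},
  ],
)

```text
clock: 4.9
position: [0.4796, -0.0053, 0.0095]
ee_rot: [-0.0, -0.066, 0.998, 0.0]
contact_force: [0.7, -0.2, -0.5]
width: 0.0167
gripper_force: 0.0
```

>>> send_rows(
  increments=[
    {"gripper": 0.6,"linear": [0,0,-0.001],"delta_rot": [0,0,0]},
    {"gripper": 0.6,"linear": [0,0,-0.001],"delta_rot": [0,0,0]},
  ],
)

```text
clock: 5.1
position: [0.4796, -0.0052, 0.0085]
ee_rot: [-0.0, -0.066, 0.998, 0.0]
contact_force: [-0.3, 0.0, -0.4]
width: 0.0175
gripper_force: 0.0
```

>>> send_rows(
  increments=[
    {"gripper": 0.6,"linear": [0,0,-0.001],"delta_rot": [0,0,0]},
    {"gripper": 0.6,"linear": [0,0,-0.001],"delta_rot": [0,0,0]},
  ],
)

```text
clock: 5.3
position: [0.4796, -0.0053, 0.0075]
ee_rot: [-0.0, -0.066, 0.998, 0.0]
contact_force: [-0.0, -0.4, -0.1]
width: 0.0169
gripper_force: 0.0
```

>>> send_rows(
  increments=[
    {"gripper": 0.6,"linear": [0,0,-0.001],"delta_rot": [0,0,0]},
    {"gripper": 0.6,"linear": [0,0,-0.001],"delta_rot": [0,0,0]},
  ],
)

```text
clock: 5.5
position: [0.4796, -0.0053, 0.0065]
ee_rot: [-0.0, -0.066, 0.998, 0.0]
contact_force: [-0.4, 0.3, -0.4]
width: 0.0171
gripper_force: 0.0
```

```bash
cat >> h.py <<'E'
def both(fn,cs,ct):
    a=snap("side");b=snap("top")
    f=lambda p,c:cv2.resize(p[c[1]:c[3],c[0]:c[2]],(400,int(400*(c[3]-c[1])/(c[2]-c[0]))),interpolation=cv2.INTER_CUBIC)
    a=f(a,cs);b=f(b,ct);H=max(a.shape[0],b.shape[0])
    o=np.zeros((H,800,3),np.uint8);o[:a.shape[0],:400]=a;o[:b.shape[0],400:]=b
    cv2.imwrite("pics/"+fn,o)
E
python3 - <<'E'
from h import *
both("b1.png",(205,150,265,230),(215,190,285,260))
E
```

```text
(no output)
```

View pics/b1.png

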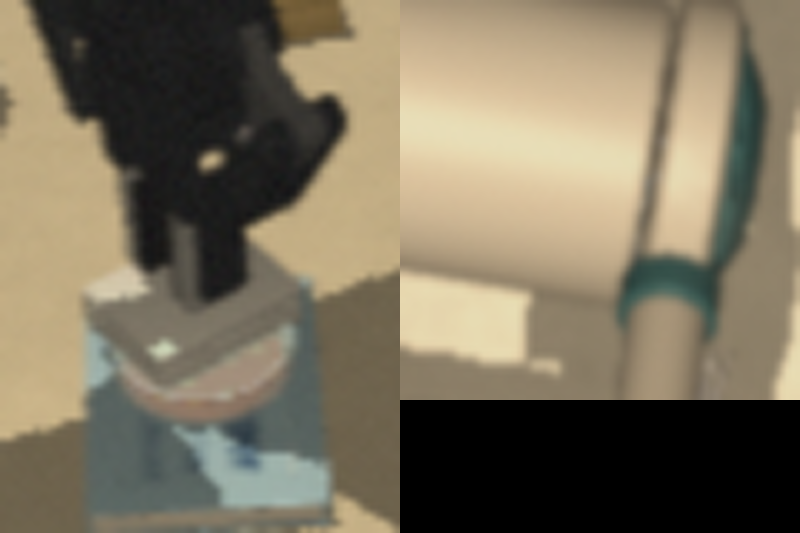

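Tip corner at (200,308) projects to z of about 0.036, so contact is imminent and the tips are about 29 mm short of the TCP. Two more small steps.

>>> send_rows(
  increments=[
    {"gripper": 0.6,"linear": [0,0,-0.001],"delta_rot": [0,0,0]},
    {"gripper": 0.6,"linear": [0,0,-0.001],"delta_rot": [0,0,0]},
  ],
)

```text
clock: 5.8
position: [0.4796, -0.0053, 0.0055]
ee_rot: [-0.0, -0.066, 0.998, 0.0]
contact_force: [-0.4, 0.1, -0.1]
width: 0.0171
gripper_force: 0.0
```

>>> send_rows(
  increments=[
    {"gripper": 0.6,"linear": [0,0,-0.001],"delta_rot": [0,0,0]},
    {"gripper": 0.6,"linear": [0,0,-0.001],"delta_rot": [0,0,0]},
  ],
)

```text
clock: 6.0
position: [0.4796, -0.0053, 0.0045]
ee_rot: [-0.0, -0.066, 0.998, 0.0]
contact_force: [1.3, 1.0, -0.1]
width: 0.0169
gripper_force: 0.0
```

>>> send_rows(
  increments=[
    {"gripper": 0.6,"linear": [0,0,-0.001],"delta_rot": [0,0,0]},
    {"gripper": 0.6,"linear": [0,0,-0.001],"delta_rot": [0,0,0]},
  ],
)

```text
clock: 6.2
position: [0.4795, -0.0052, 0.0035]
ee_rot: [-0.0, -0.066, 0.998, 0.0]
contact_force: [0.1, 0.2, 0.7]
width: 0.0168
gripper_force: 0.0
```

>>> send_rows(
  increments=[
    {"gripper": 0.6,"linear": [0,0,-0.001],"delta_rot": [0,0,0]},
    {"gripper": 0.6,"linear": [0,0,-0.001],"delta_rot": [0,0,0]},
  ],
)

```text
clock: 6.4
position: [0.4798, -0.0053, 0.0029]
ee_rot: [0.0, -0.066, 0.998, 0.0]
contact_force: [-1.0, 0.2, 2.6]
width: 0.0171
gripper_force: 1.4
```

>>> send_rows(
  increments=[
    {"gripper": 0.6,"linear": [0,0,-0.001],"delta_rot": [0,0,0]},
    {"gripper": 0.6,"linear": [0,0,-0.001],"delta_rot": [0,0,0]},
  ],
)

```text
clock: 6.6
position: [0.4798, -0.0053, 0.0028]
ee_rot: [0.0, -0.066, 0.998, -0.0]
contact_force: [-2.7, 0.1, 11.9]
width: 0.0173
gripper_force: 5.8
```

Contact at TCP z 0.003 against the box top at 0.036. The real fingertips therefore stand 33 mm behind the reported TCP at this opening, and I'll use that offset from here. Now I lift, open, and grasp lower.

>>> send_rows(
  increments=[
    {"gripper": 0.6,"linear": [0,0,0.02],"delta_rot": [0,0,0]},
    {"gripper": -1,"linear": [0,-0.002,0.03],"delta_rot": [0,0,0]},
    {"gripper": -1,"linear": [0,-0.002,0.03],"delta_rot": [0,0,0]},
    {"gripper": -1,"linear": [0,-0.002,0.03],"delta_rot": [0,0,0]},
    {"gripper": -1,"linear": [0,-0.002,0.03],"delta_rot": [0,0,0]},
    {"gripper": -1,"linear": [0,-0.002,0.03],"delta_rot": [0,0,0]},
    {"gripper": -1,"linear": [0,-0.002,0.03],"delta_rot": [0,0,0]},
    {"gripper": -1,"linear": [0,-0.002,0.03],"delta_rot": [0,0,0]},
  ],
)

```text
clock: 7.4
position: [0.4794, -0.0072, 0.0313]
ee_rot: [-0.0, -0.066, 0.998, 0.0]
contact_force: [-0.8, 0.2, -0.1]
width: 0.0858
gripper_force: 0.0
```

>>> send_rows(
  increments=[
    {"gripper": -1,"linear": [0,0,-0.01],"delta_rot": [0,0,0]},
    {"gripper": -1,"linear": [0,0,-0.02],"delta_rot": [0,0,0]},
    {"gripper": -1,"linear": [0,0,-0.03],"delta_rot": [0,0,0]},
    {"gripper": -1,"linear": [0,0,-0.035],"delta_rot": [0,0,0]},
    {"gripper": -1,"linear": [0,0,-0.038],"delta_rot": [0,0,0]},
    {"gripper": -1,"linear": [0,0,-0.038],"delta_rot": [0,0,0]},
  ],
)

```text
clock: 8.0
position: [0.4793, -0.0072, -0.007]
ee_rot: [-0.001, -0.066, 0.998, 0.0]
contact_force: [-0.9, -0.1, -0.4]
width: 0.0854
gripper_force: 0.0
```

Close gently, in steps so that the box stays centred.

>>> send_rows(
  increments=[
    {"gripper": -0.2,"linear": [0,0,0],"delta_rot": [0,0,0]},
    {"gripper": -0.1,"linear": [0,0,0],"delta_rot": [0,0,0]},
    {"gripper": 0,"linear": [0,0,0],"delta_rot": [0,0,0]},
    {"gripper": 0.1,"linear": [0,0,0],"delta_rot": [0,0,0]},
    {"gripper": 0.2,"linear": [0,0,0],"delta_rot": [0,0,0]},
    {"gripper": 0.3,"linear": [0,0,0],"delta_rot": [0,0,0]},
    {"gripper": 0.4,"linear": [0,0,0],"delta_rot": [0,0,0]},
    {"gripper": 0.5,"linear": [0,0,0],"delta_rot": [0,0,0]},
  ],
  newtons=20,
)

```text
clock: 8.8
position: [0.48, -0.0073, -0.0059]
ee_rot: [0.0, -0.066, 0.998, -0.0]
contact_force: [-1.2, 1.5, 5.3]
width: 0.0399
gripper_force: 20.6
```

Gripped, 40 mm wide. I lift and set it down at about (0.54, 0.065).

>>> send_rows(
  increments=[
    {"gripper": 0.5,"linear": [0,0,0.005],"delta_rot": [0,0,0]},
    {"gripper": 0.5,"linear": [0,0,0.015],"delta_rot": [0,0,0]},
    {"gripper": 0.5,"linear": [0,0,0.035],"delta_rot": [0,0,0]},
    {"gripper": 0.5,"linear": [0,0,0.06],"delta_rot": [0,0,0]},
    {"gripper": 0.5,"linear": [0.03,0.035,0.06],"delta_rot": [0,0,0]},
    {"gripper": 0.5,"linear": [0.06,0.072,0.06],"delta_rot": [0,0,0]},
    {"gripper": 0.5,"linear": [0.06,0.072,0.06],"delta_rot": [0,0,0]},
    {"gripper": 0.5,"linear": [0.06,0.072,0.06],"delta_rot": [0,0,0]},
  ],
)

```text
clock: 9.6
position: [0.5397, 0.0654, 0.0537]
ee_rot: [-0.0, -0.067, 0.998, -0.0]
contact_force: [-0.6, -0.9, -0.8]
width: 0.0401
gripper_force: 20.5
```

```bash
python3 - <<'E'
from h import *
both("b2.png",(215,110,315,220),(215,170,285,240))
E
```

```text
(no output)
```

View pics/b2.png

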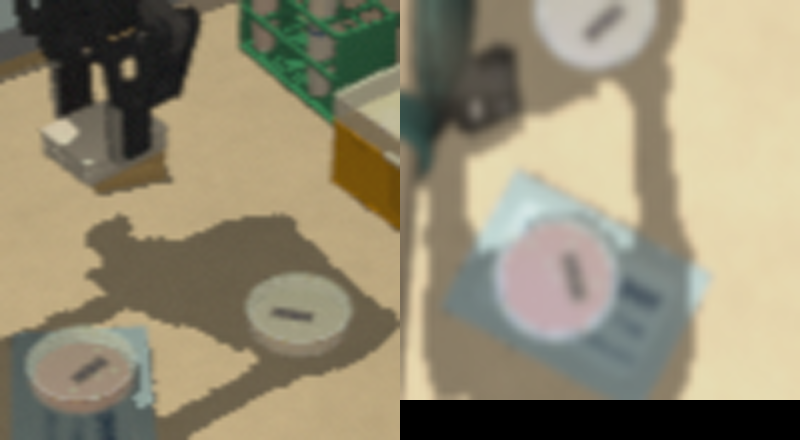

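The small box is held level. The pink dish is uncovered, centred at (556,280) in the top crop and (82,367) in the side crop. I set the box down.

>>> send_rows(
  increments=[
    {"gripper": 0.5,"linear": [0,0,-0.03],"delta_rot": [0,0,0]},
    {"gripper": 0.5,"linear": [0,0,-0.06],"delta_rot": [0,0,0]},
    {"gripper": 0.5,"linear": [0,0,-0.07],"delta_rot": [0,0,0]},
    {"gripper": 0.5,"linear": [0,0,-0.075],"delta_rot": [0,0,0]},
    {"gripper": 0.5,"linear": [0,0,-0.077],"delta_rot": [0,0,0]},
    {"gripper": 0.5,"linear": [0,0,-0.078],"delta_rot": [0,0,0]},
  ],
)

```text
clock: 10.3
position: [0.5405, 0.0645, -0.0235]
ee_rot: [0.001, -0.065, 0.998, -0.0]
contact_force: [-0.4, 0.2, -0.2]
width: 0.04
gripper_force: 20.5
```

```bash
python3 - <<'E'
from h import *
t=lambda x,y:(215+(x-400)/5.714-.4,170+y/5.714-.4)
print(w("top",t(556,280),.0215), w("side",(215+82/4-.4,110+367/4-.4),.0215))
print(w("top",t(518,172),.009),w("top",t(710,275),.009),w("top",t(443,300),.009))
E
```

```text
[ 0.47759362 -0.01403452  0.0215    ] [ 0.47668806 -0.01559175  0.0215    ]
[0.52627253 0.00377819 0.009     ] [ 0.48055774 -0.08290127  0.009     ] [0.46857148 0.03668641 0.009     ]
```

>>> send_rows(
  increments=[
    {"gripper": 0.5,"linear": [0,0,-0.001],"delta_rot": [0,0,0]},
    {"gripper": 0.5,"linear": [0,0,-0.002],"delta_rot": [0,0,0]},
    {"gripper": 0.5,"linear": [0,0,-0.002],"delta_rot": [0,0,0]},
  ],
)

```text
clock: 10.6
position: [0.5399, 0.0648, -0.026]
ee_rot: [0.0, -0.066, 0.998, 0.0]
contact_force: [0.2, 0.0, -1.2]
width: 0.0401
gripper_force: 20.5
```

>>> send_rows(
  increments=[
    {"gripper": 0.5,"linear": [0,0,-0.001],"delta_rot": [0,0,0]},
    {"gripper": 0.5,"linear": [0,0,-0.001],"delta_rot": [0,0,0]},
  ],
)

```text
clock: 10.8
position: [0.5399, 0.0648, -0.0261]
ee_rot: [0.0, -0.066, 0.998, -0.0]
contact_force: [-2.8, 0.8, 8.0]
width: 0.0407
gripper_force: 21.4
```

Box on the bench. I release, rise, and go over the pink dish at (0.477, -0.015).

>>> send_rows(
  increments=[
    {"gripper": 0.1,"linear": [0,0,0.001],"delta_rot": [0,0,0]},
    {"gripper": -1,"linear": [0,0,0.002],"delta_rot": [0,0,0]},
    {"gripper": -1,"linear": [0,0,0.01],"delta_rot": [0,0,0]},
    {"gripper": -1,"linear": [0,0,0.045],"delta_rot": [0,0,0]},
    {"gripper": -1,"linear": [-0.03,-0.04,0.06],"delta_rot": [0,0,0]},
    {"gripper": -1,"linear": [-0.063,-0.08,0.06],"delta_rot": [0,0,0]},
    {"gripper": -1,"linear": [-0.063,-0.08,0.06],"delta_rot": [0,0,0]},
    {"gripper": -1,"linear": [-0.063,-0.08,0.06],"delta_rot": [0,0,0]},
  ],
)

```text
clock: 11.6
position: [0.4763, -0.016, 0.0332]
ee_rot: [0.0, -0.064, 0.998, 0.0]
contact_force: [-0.2, -0.3, -0.1]
width: 0.0855
gripper_force: 0.0
```

>>> send_rows(
  increments=[
    {"gripper": -0.75,"linear": [0,0,-0.02],"delta_rot": [0,0,0]},
    {"gripper": -0.75,"linear": [0,0,-0.035],"delta_rot": [0,0,0]},
    {"gripper": -0.75,"linear": [0,0,-0.043],"delta_rot": [0,0,0]},
    {"gripper": -0.75,"linear": [0,0,-0.047],"delta_rot": [0,0,0]},
    {"gripper": -0.75,"linear": [0,0,-0.05],"delta_rot": [0,0,0]},
    {"gripper": -0.75,"linear": [0,0,-0.05],"delta_rot": [0,0,0]},
  ],
)

```text
clock: 12.2
position: [0.477, -0.015, -0.0174]
ee_rot: [0.0, -0.066, 0.998, 0.0]
contact_force: [0.2, 0.1, 0.4]
width: 0.0747
gripper_force: 0.0
```

>>> send_rows(
  increments=[
    {"gripper": -0.55,"linear": [0,0,0],"delta_rot": [0,0,0]},
    {"gripper": -0.5,"linear": [0,0,-0.002],"delta_rot": [0,0,0]},
    {"gripper": -0.5,"linear": [0,0,-0.004],"delta_rot": [0,0,0]},
    {"gripper": -0.5,"linear": [0,0,-0.006],"delta_rot": [0,0,0]},
    {"gripper": -0.5,"linear": [0,0,-0.006],"delta_rot": [0,0,0]},
  ],
)

```text
clock: 12.7
position: [0.4764, -0.0153, -0.0236]
ee_rot: [-0.0, -0.066, 0.998, 0.0]
contact_force: [-0.2, -0.4, -0.2]
width: 0.0643
gripper_force: 0.0
```

```bash
python3 - <<'E'
from h import *
both("b3.png",(195,150,275,230),(215,170,285,240))
print(get_state()["position"])
E
```

```text
[ 0.47659301 -0.01528441 -0.02344922]
```

View pics/b3.png

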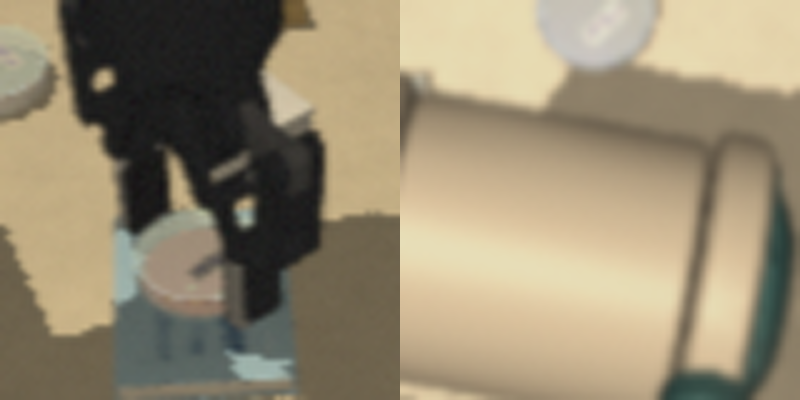

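The fingers straddle the dish, with the right tip at (245,322) just off the booklet. I probe down in small steps.

>>> send_rows(
  increments=[
    {"gripper": -0.5,"linear": [0,0,-0.001],"delta_rot": [0,0,0]},
    {"gripper": -0.5,"linear": [0,0,-0.002],"delta_rot": [0,0,0]},
    {"gripper": -0.5,"linear": [0,0,-0.002],"delta_rot": [0,0,0]},
  ],
)

```text
clock: 13.1
position: [0.4765, -0.0152, -0.0255]
ee_rot: [-0.0, -0.066, 0.998, 0.0]
contact_force: [0.0, 0.8, -0.6]
width: 0.064
gripper_force: 0.0
```

>>> send_rows(
  increments=[
    {"gripper": -0.5,"linear": [0,0,-0.001],"delta_rot": [0,0,0]},
    {"gripper": -0.5,"linear": [0,0,-0.0015],"delta_rot": [0,0,0]},
    {"gripper": -0.5,"linear": [0,0,-0.0015],"delta_rot": [0,0,0]},
  ],
)

```text
clock: 13.4
position: [0.4765, -0.0152, -0.027]
ee_rot: [-0.0, -0.066, 0.998, 0.0]
contact_force: [-0.9, -0.0, -0.5]
width: 0.0639
gripper_force: 0.0
```

>>> send_rows(
  increments=[
    {"gripper": -0.45,"linear": [0,0,0],"delta_rot": [0,0,0]},
    {"gripper": -0.4,"linear": [0,0,0],"delta_rot": [0,0,0]},
    {"gripper": -0.35,"linear": [0,0,0],"delta_rot": [0,0,0]},
    {"gripper": -0.3,"linear": [0,0,0],"delta_rot": [0,0,0]},
    {"gripper": -0.2,"linear": [0,0,0],"delta_rot": [0,0,0]},
    {"gripper": -0.1,"linear": [0,0,0],"delta_rot": [0,0,0]},
    {"gripper": 0,"linear": [0,0,0],"delta_rot": [0,0,0]},
    {"gripper": 0,"linear": [0,0,0],"delta_rot": [0,0,0]},
  ],
)

```text
clock: 14.2
position: [0.4767, -0.0152, -0.0266]
ee_rot: [0.0, -0.066, 0.998, 0.0]
contact_force: [-2.0, 1.0, 5.5]
width: 0.0501
gripper_force: 20.8
```

Dish gripped on its body (50 mm reading). I lift and carry it over dish B.

>>> send_rows(
  increments=[
    {"gripper": 0,"linear": [0,0,0.004],"delta_rot": [0,0,0]},
    {"gripper": 0,"linear": [0,0,0.012],"delta_rot": [0,0,0]},
    {"gripper": 0,"linear": [0,0,0.03],"delta_rot": [0,0,0]},
    {"gripper": 0,"linear": [0,0,0.05],"delta_rot": [0,0,0]},
    {"gripper": 0,"linear": [0,0.02,0.055],"delta_rot": [0,0,0]},
    {"gripper": 0,"linear": [-0.004,0.05,0.055],"delta_rot": [0,0,0]},
    {"gripper": 0,"linear": [-0.004,0.05,0.055],"delta_rot": [0,0,0]},
  ],
)

```text
clock: 14.9
position: [0.472, 0.0369, 0.0287]
ee_rot: [0.0, -0.067, 0.998, 0.001]
contact_force: [-0.4, -0.3, 0.1]
width: 0.0501
gripper_force: 21.0
```

>>> send_rows(
  increments=[
    {"gripper": 0,"linear": [-0.003,0.03,0],"delta_rot": [0,0,0]},
    {"gripper": 0,"linear": [-0.006,0.07,0],"delta_rot": [0,0,0]},
    {"gripper": 0,"linear": [-0.008,0.1,0],"delta_rot": [0,0,0]},
    {"gripper": 0,"linear": [-0.009,0.119,0],"delta_rot": [0,0,0]},
    {"gripper": 0,"linear": [-0.009,0.119,0],"delta_rot": [0,0,0]},
    {"gripper": 0,"linear": [-0.009,0.119,0],"delta_rot": [0,0,0]},
  ],
)

```text
clock: 15.5
position: [0.4637, 0.1533, 0.0282]
ee_rot: [-0.0, -0.066, 0.998, -0.0]
contact_force: [0.5, -0.1, 0.3]
width: 0.05
gripper_force: 21.0
```

```bash
python3 - <<'E'
from h import *
both("b4.png",(170,120,250,200),(140,170,270,250))
print(get_state()["position"])
E
```

```text
[0.46375629 0.15271406 0.02814469]
```

View pics/b4.png

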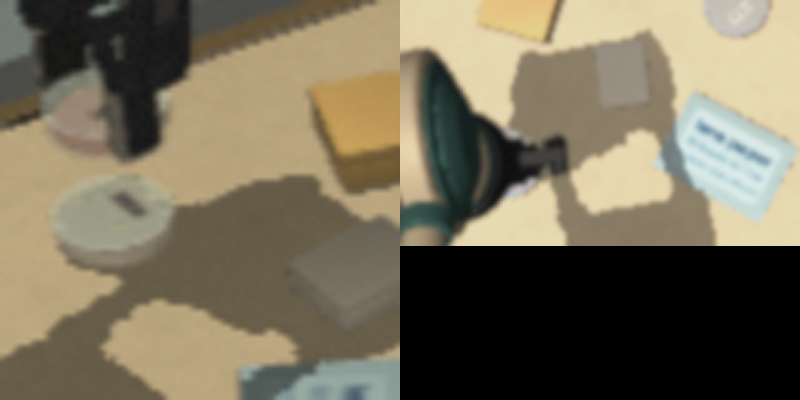

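The dish is held level. Held rim spans columns 42–165 and dish B's rim 53–173 (row 215). I check these against projection.

```bash
python3 - <<'E'
from m import *
f=lambda p:((p-[170,120]+.5)*5).round(1)
P=get_state()["position"]
c,s=np.cos,np.sin;a=np.linspace(0,2*np.pi,60)
for x,y,z in((P[0],P[1],P[2]+.0346+.013),(.464,.154,.013)):
    q=f(pj("side",np.c_[x+.028*c(a),y+.028*s(a),0*a+z])); print(q.min(0),q.max(0),q.mean(0))
print(w("side",(170-.5+113/5+.1,120-.5+214/5),.013))
t=lambda p:(140-.4+(p[0]-400)/400*130,170-.4+p[1]/400*130)
rect("top",t,[(694,92),(797,145),(762,217),(655,163)],.009)
E
```

```text
[38.  67.9] [168.3 143. ] [104.16333333 104.63666667]
[ 56.3 180. ] [180.9 256.7] [119.595      217.57833333]
[0.46312906 0.15763692 0.013     ]
top c [ 0.4752 -0.024 ] edges [96.8 66.4 99.5 67.4] long axis deg 63.5
```

>>> send_rows(
  increments=[
    {"gripper": 0,"linear": [0,0.002,-0.02],"delta_rot": [0,0,0]},
    {"gripper": 0,"linear": [0,0.002,-0.035],"delta_rot": [0,0,0]},
    {"gripper": 0,"linear": [0,0.002,-0.042],"delta_rot": [0,0,0]},
    {"gripper": 0,"linear": [0,0.002,-0.045],"delta_rot": [0,0,0]},
    {"gripper": 0,"linear": [0,0.002,-0.047],"delta_rot": [0,0,0]},
    {"gripper": 0,"linear": [0,0.002,-0.048],"delta_rot": [0,0,0]},
    {"gripper": 0,"linear": [0,0.002,-0.048],"delta_rot": [0,0,0]},
  ],
)

```text
clock: 16.3
position: [0.464, 0.1557, -0.0195]
ee_rot: [0.0, -0.066, 0.998, 0.0]
contact_force: [-0.2, -0.0, -0.6]
width: 0.0499
gripper_force: 21.0
```

>>> send_rows(
  increments=[
    {"gripper": 0,"linear": [0,0,-0.001],"delta_rot": [0,0,0]},
    {"gripper": 0,"linear": [0,0,-0.0015],"delta_rot": [0,0,0]},
    {"gripper": 0,"linear": [0,0,-0.0015],"delta_rot": [0,0,0]},
  ],
)

```text
clock: 16.6
position: [0.4637, 0.1558, -0.0213]
ee_rot: [0.0, -0.066, 0.998, 0.0]
contact_force: [-0.1, -0.2, 0.2]
width: 0.0502
gripper_force: 21.0
```

>>> send_rows(
  increments=[
    {"gripper": 0,"linear": [0,0,-0.001],"delta_rot": [0,0,0]},
    {"gripper": 0,"linear": [0,0,-0.0015],"delta_rot": [0,0,0]},
    {"gripper": 0,"linear": [0,0,-0.0015],"delta_rot": [0,0,0]},
  ],
)

```text
clock: 16.9
position: [0.4635, 0.1557, -0.023]
ee_rot: [-0.0, -0.066, 0.998, 0.0]
contact_force: [-1.0, 0.0, -0.6]
width: 0.0503
gripper_force: 21.0
```

>>> send_rows(
  increments=[
    {"gripper": 0,"linear": [0,0,-0.001],"delta_rot": [0,0,0]},
    {"gripper": 0,"linear": [0,0,-0.001],"delta_rot": [0,0,0]},
  ],
)

```text
clock: 17.1
position: [0.4638, 0.1558, -0.0237]
ee_rot: [0.0, -0.066, 0.998, 0.0]
contact_force: [0.1, -0.4, 2.3]
width: 0.0504
gripper_force: 21.2
```

Contact at the nested height. I release and go to dish A.

>>> send_rows(
  increments=[
    {"gripper": -0.25,"linear": [0,0,0.001],"delta_rot": [0,0,0]},
    {"gripper": -0.5,"linear": [0,0,0.001],"delta_rot": [0,0,0]},
    {"gripper": -0.8,"linear": [0,0,0.002],"delta_rot": [0,0,0]},
    {"gripper": -1,"linear": [0,0,0.004],"delta_rot": [0,0,0]},
    {"gripper": -1,"linear": [0,0,0.03],"delta_rot": [0,0,0]},
    {"gripper": -1,"linear": [0,0,0.07],"delta_rot": [0,0,0]},
    {"gripper": -1,"linear": [0,0,0.08],"delta_rot": [0,0,0]},
    {"gripper": -1,"linear": [0,0,0.08],"delta_rot": [0,0,0]},
  ],
)

```text
clock: 17.9
position: [0.4653, 0.1561, 0.0579]
ee_rot: [0.002, -0.066, 0.998, 0.0]
contact_force: [-0.4, -0.9, 0.5]
width: 0.0859
gripper_force: 0.0
```

>>> send_rows(
  increments=[
    {"gripper": -1,"linear": [0.03,-0.04,0],"delta_rot": [0,0,0]},
    {"gripper": -1,"linear": [0.06,-0.08,0],"delta_rot": [0,0,0]},
    {"gripper": -1,"linear": [0.09,-0.12,0],"delta_rot": [0,0,0]},
    {"gripper": -1,"linear": [0.12,-0.16,0],"delta_rot": [0,0,0]},
    {"gripper": -1,"linear": [0.136,-0.188,0],"delta_rot": [0,0,0]},
    {"gripper": -1,"linear": [0.136,-0.188,-0.02],"delta_rot": [0,0,0]},
    {"gripper": -0.75,"linear": [0.136,-0.188,-0.06],"delta_rot": [0,0,0]},
    {"gripper": -0.75,"linear": [0.136,-0.188,-0.07],"delta_rot": [0,0,0]},
  ],
)

```text
clock: 18.7
position: [0.5949, -0.032, -0.0192]
ee_rot: [-0.005, -0.065, 0.998, 0.001]
contact_force: [-0.1, -0.0, -0.2]
width: 0.0745
gripper_force: 0.0
```

```bash
python3 - <<'E'
from h import *
both("b5.png",(170,120,310,240),(140,160,270,260))
print(get_state()["position"])
E
```

```text
[ 0.59665187 -0.0317469  -0.01692814]
```

View pics/b5.png

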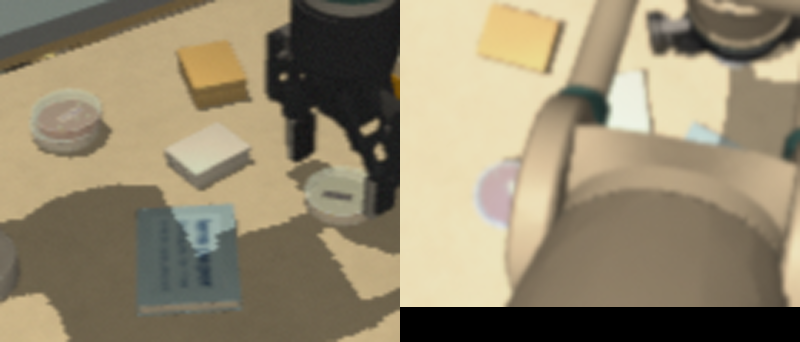

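The pink dish sits level on B at (67,120), the booklet is in place, and the fingers straddle A, rim centre (338,188). I descend.

>>> send_rows(
  increments=[
    {"gripper": -0.6,"linear": [0.001,0,0],"delta_rot": [0,0,0]},
    {"gripper": -0.5,"linear": [0.001,0,-0.008],"delta_rot": [0,0,0]},
    {"gripper": -0.5,"linear": [0.001,0,-0.013],"delta_rot": [0,0,0]},
    {"gripper": -0.5,"linear": [0.001,0,-0.015],"delta_rot": [0,0,0]},
    {"gripper": -0.5,"linear": [0.001,0,-0.015],"delta_rot": [0,0,0]},
  ],
)

```text
clock: 19.3
position: [0.6005, -0.0321, -0.0289]
ee_rot: [-0.0, -0.066, 0.998, 0.0]
contact_force: [-0.8, -0.2, 0.3]
width: 0.0639
gripper_force: 0.0
```

>>> send_rows(
  increments=[
    {"gripper": -0.5,"linear": [-0.001,0,-0.003],"delta_rot": [0,0,0]},
    {"gripper": -0.5,"linear": [-0.001,0,-0.005],"delta_rot": [0,0,0]},
    {"gripper": -0.5,"linear": [-0.001,0,-0.005],"delta_rot": [0,0,0]},
  ],
)

```text
clock: 19.6
position: [0.5994, -0.0322, -0.0341]
ee_rot: [-0.0, -0.066, 0.998, 0.0]
contact_force: [-0.8, 0.8, -0.1]
width: 0.0643
gripper_force: 0.0
```

>>> send_rows(
  increments=[
    {"gripper": -0.45,"linear": [0,0,0],"delta_rot": [0,0,0]},
    {"gripper": -0.4,"linear": [0,0,0],"delta_rot": [0,0,0]},
    {"gripper": -0.35,"linear": [0,0,0],"delta_rot": [0,0,0]},
    {"gripper": -0.3,"linear": [0,0,0],"delta_rot": [0,0,0]},
    {"gripper": -0.2,"linear": [0,0,0],"delta_rot": [0,0,0]},
    {"gripper": -0.1,"linear": [0,0,0],"delta_rot": [0,0,0]},
    {"gripper": 0,"linear": [0,0,0],"delta_rot": [0,0,0]},
    {"gripper": 0,"linear": [0,0,0],"delta_rot": [0,0,0]},
  ],
)

```text
clock: 20.4
position: [0.5997, -0.0322, -0.0336]
ee_rot: [0.0, -0.066, 0.998, 0.0]
contact_force: [0.3, 1.0, 4.2]
width: 0.0503
gripper_force: 20.9
```

>>> send_rows(
  increments=[
    {"gripper": 0,"linear": [0,0,0.004],"delta_rot": [0,0,0]},
    {"gripper": 0,"linear": [0,0,0.015],"delta_rot": [0,0,0]},
    {"gripper": 0,"linear": [0,0,0.04],"delta_rot": [0,0,0]},
    {"gripper": 0,"linear": [0,0,0.065],"delta_rot": [0,0,0]},
    {"gripper": 0,"linear": [-0.02,0.03,0.08],"delta_rot": [0,0,0]},
    {"gripper": 0,"linear": [-0.045,0.065,0.08],"delta_rot": [0,0,0]},
    {"gripper": 0,"linear": [-0.072,0.1,0.08],"delta_rot": [0,0,0]},
    {"gripper": 0,"linear": [-0.072,0.1,0.08],"delta_rot": [0,0,0]},
  ],
)

```text
clock: 21.2
position: [0.5227, 0.0712, 0.0466]
ee_rot: [-0.002, -0.067, 0.998, 0.001]
contact_force: [0.6, -0.0, -1.0]
width: 0.0502
gripper_force: 21.0
```

>>> send_rows(
  increments=[
    {"gripper": 0,"linear": [-0.02,0.03,0],"delta_rot": [0,0,0]},
    {"gripper": 0,"linear": [-0.045,0.06,0],"delta_rot": [0,0,0]},
    {"gripper": 0,"linear": [-0.064,0.088,0],"delta_rot": [0,0,0]},
    {"gripper": 0,"linear": [-0.064,0.088,-0.01],"delta_rot": [0,0,0]},
    {"gripper": 0,"linear": [-0.064,0.088,-0.03],"delta_rot": [0,0,0]},
    {"gripper": 0,"linear": [-0.064,0.088,-0.04],"delta_rot": [0,0,0]},
    {"gripper": 0,"linear": [-0.064,0.088,-0.04],"delta_rot": [0,0,0]},
    {"gripper": 0,"linear": [-0.064,0.088,-0.04],"delta_rot": [0,0,0]},
  ],
)

```text
clock: 22.0
position: [0.4643, 0.1552, 0.0061]
ee_rot: [0.0, -0.065, 0.998, -0.0]
contact_force: [0.7, 0.7, 0.6]
width: 0.0504
gripper_force: 21.1
```

>>> send_rows(
  increments=[
    {"gripper": 0,"linear": [0,0,-0.006],"delta_rot": [0,0,0]},
    {"gripper": 0,"linear": [0,0,-0.01],"delta_rot": [0,0,0]},
    {"gripper": 0,"linear": [0,0,-0.012],"delta_rot": [0,0,0]},
    {"gripper": 0,"linear": [0,0,-0.014],"delta_rot": [0,0,0]},
    {"gripper": 0,"linear": [0,0,-0.015],"delta_rot": [0,0,0]},
    {"gripper": 0,"linear": [0,0,-0.015],"delta_rot": [0,0,0]},
  ],
)

```text
clock: 22.6
position: [0.4636, 0.1557, -0.009]
ee_rot: [-0.0, -0.066, 0.998, 0.0]
contact_force: [0.4, -0.0, -0.6]
width: 0.0499
gripper_force: 21.1
```

>>> send_rows(
  increments=[
    {"gripper": 0,"linear": [0,0,-0.001],"delta_rot": [0,0,0]},
    {"gripper": 0,"linear": [0,0,-0.0015],"delta_rot": [0,0,0]},
    {"gripper": 0,"linear": [0,0,-0.0015],"delta_rot": [0,0,0]},
  ],
)

```text
clock: 22.9
position: [0.4636, 0.1558, -0.0104]
ee_rot: [0.0, -0.066, 0.998, 0.0]
contact_force: [-0.0, 0.3, 0.1]
width: 0.0498
gripper_force: 21.1
```

>>> send_rows(
  increments=[
    {"gripper": 0,"linear": [0,0,-0.001],"delta_rot": [0,0,0]},
    {"gripper": 0,"linear": [0,0,-0.001],"delta_rot": [0,0,0]},
  ],
)

```text
clock: 23.1
position: [0.4638, 0.1558, -0.0106]
ee_rot: [0.0, -0.066, 0.998, 0.0]
contact_force: [-1.5, -0.6, 6.2]
width: 0.0506
gripper_force: 21.6
```

>>> send_rows(
  increments=[
    {"gripper": 0,"linear": [0,0,-0.0005],"delta_rot": [0,0,0]},
    {"gripper": 0,"linear": [0,0,-0.0005],"delta_rot": [0,0,0]},
  ],
)

```text
clock: 23.3
position: [0.4638, 0.1558, -0.0106]
ee_rot: [0.0, -0.066, 0.998, 0.0]
contact_force: [-2.4, -1.3, 10.3]
width: 0.0502
gripper_force: 21.9
```

Seated. I release and rise.

>>> send_rows(
  increments=[
    {"gripper": -0.25,"linear": [0,0,0.001],"delta_rot": [0,0,0]},
    {"gripper": -0.5,"linear": [0,0,0.001],"delta_rot": [0,0,0]},
    {"gripper": -0.8,"linear": [0,0,0.002],"delta_rot": [0,0,0]},
    {"gripper": -1,"linear": [0,0,0.004],"delta_rot": [0,0,0]},
    {"gripper": -1,"linear": [0,0,0.03],"delta_rot": [0,0,0]},
    {"gripper": -1,"linear": [0,0,0.07],"delta_rot": [0,0,0]},
    {"gripper": -1,"linear": [0,0,0.08],"delta_rot": [0,0,0]},
    {"gripper": -1,"linear": [0,0,0.08],"delta_rot": [0,0,0]},
  ],
)

```text
clock: 24.1
position: [0.4652, 0.1561, 0.0698]
ee_rot: [0.002, -0.066, 0.998, 0.0]
contact_force: [-0.1, 0.7, -0.1]
width: 0.0855
gripper_force: 0.0
```

```bash
python3 - <<'E'
from h import *
print(get_state()["qpos"].round(3),get_state()["position"])
E
```

```text
[ 0.182  0.259  1.879  0.     0.999 -1.52 ] [0.46522147 0.15607564 0.06978385]
```

>>> send_rows(
  increments=[
    {"gripper": -1,"linear": [0.04,-0.002,0.01],"delta_rot": [0,0,-0.1]},
    {"gripper": -1,"linear": [0.08,-0.004,0.01],"delta_rot": [0,0,-0.24]},
    {"gripper": -1,"linear": [0.12,-0.006,0.01],"delta_rot": [0,0,-0.38]},
    {"gripper": -1,"linear": [0.131,-0.0065,0.01],"delta_rot": [0,0,-0.52]},
    {"gripper": -1,"linear": [0.131,-0.0065,0.01],"delta_rot": [0,0,-0.66]},
    {"gripper": -1,"linear": [0.131,-0.0065,0.01],"delta_rot": [0,0,-0.8]},
    {"gripper": -1,"linear": [0.131,-0.0065,0.01],"delta_rot": [0,0,-0.94]},
    {"gripper": -1,"linear": [0.131,-0.0065,0.01],"delta_rot": [0,0,-1.08]},
  ],
)

```text
clock: 24.9
position: [0.5933, 0.149, 0.0756]
ee_rot: [-0.002, 0.459, 0.888, -0.001]
contact_force: [0.0, 0.5, 0.6]
width: 0.0855
gripper_force: 0.0
```

>>> send_rows(
  increments=[
    {"gripper": -1,"linear": [0,0,0],"delta_rot": [0,0,-0.14]},
    {"gripper": -1,"linear": [0,0,0],"delta_rot": [0,0,-0.28]},
    {"gripper": -1,"linear": [0,0,0],"delta_rot": [0,0,-0.42]},
    {"gripper": -1,"linear": [0,0,0],"delta_rot": [0,0,-0.56]},
    {"gripper": -1,"linear": [0,0,0],"delta_rot": [0,0,-0.7]},
    {"gripper": -1,"linear": [0,0,0],"delta_rot": [0,0,-0.84]},
    {"gripper": -1,"linear": [0,0,0],"delta_rot": [0,0,-0.885]},
    {"gripper": -1,"linear": [0,0,0],"delta_rot": [0,0,-0.885]},
  ],
)

```text
clock: 25.7
position: [0.5933, 0.149, 0.076]
ee_rot: [-0.001, 0.794, 0.608, -0.002]
contact_force: [0.8, 0.7, -0.5]
width: 0.0854
gripper_force: 0.0
```

```bash
python3 - <<'E'
from h import *
both("b6.png",(170,120,310,240),(140,160,270,260))
print(get_state()["qpos"].round(3),get_state()["position"])
E
```

```text
[ 0.132  0.419  1.601 -0.     1.124  0.394] [0.59373982 0.14906938 0.07661738]
```

View pics/b6.png

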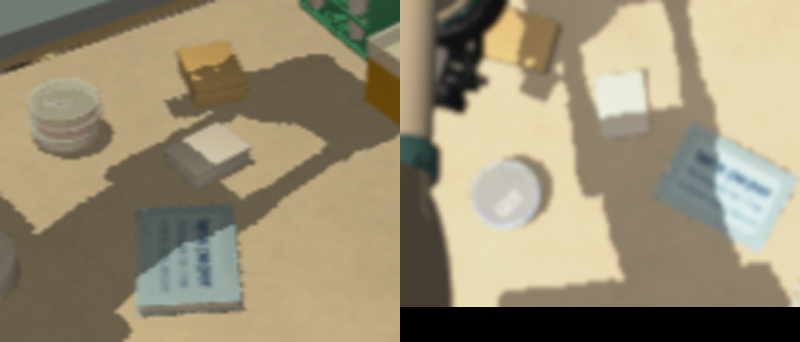

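The three-dish stack stands level at (65,115) in the side crop. The gripper is over the tan box, above the crop. I descend and grasp it.

>>> send_rows(
  increments=[
    {"gripper": -1,"linear": [0.001,0,-0.03],"delta_rot": [0,0,0]},
    {"gripper": -1,"linear": [0.001,0,-0.06],"delta_rot": [0,0,0]},
    {"gripper": -1,"linear": [0.001,0,-0.08],"delta_rot": [0,0,0]},
    {"gripper": -1,"linear": [0.001,0,-0.095],"delta_rot": [0,0,0]},
    {"gripper": -1,"linear": [0.001,0,-0.104],"delta_rot": [0,0,0]},
    {"gripper": -1,"linear": [0.001,0,-0.104],"delta_rot": [0,0,0]},
    {"gripper": -1,"linear": [0.001,0,-0.104],"delta_rot": [0,0,0]},
  ],
)

```text
clock: 26.5
position: [0.596, 0.1493, -0.0257]
ee_rot: [0.0, 0.794, 0.608, 0.0]
contact_force: [0.3, -0.4, 0.5]
width: 0.0854
gripper_force: 0.0
```

>>> send_rows(
  increments=[
    {"gripper": -0.3,"linear": [0,0,0],"delta_rot": [0,0,0]},
    {"gripper": -0.2,"linear": [0,0,0],"delta_rot": [0,0,0]},
    {"gripper": -0.1,"linear": [0,0,0],"delta_rot": [0,0,0]},
    {"gripper": 0,"linear": [0,0,0],"delta_rot": [0,0,0]},
    {"gripper": 0.1,"linear": [0,0,0],"delta_rot": [0,0,0]},
    {"gripper": 0.2,"linear": [0,0,0],"delta_rot": [0,0,0]},
    {"gripper": 0.3,"linear": [0,0,0],"delta_rot": [0,0,0]},
    {"gripper": 0.4,"linear": [0,0,0],"delta_rot": [0,0,0]},
  ],
  newtons=25,
)

```text
clock: 27.3
position: [0.5962, 0.1493, -0.0251]
ee_rot: [0.0, 0.794, 0.608, 0.001]
contact_force: [-1.2, -0.4, 5.2]
width: 0.0443
gripper_force: 27.1
```

>>> send_rows(
  increments=[
    {"gripper": 0.4,"linear": [0,0,0.005],"delta_rot": [0,0,0]},
    {"gripper": 0.4,"linear": [0,0,0.02],"delta_rot": [0,0,0]},
    {"gripper": 0.4,"linear": [0,0,0.05],"delta_rot": [0,0,0]},
    {"gripper": 0.4,"linear": [0,0,0.07],"delta_rot": [0,0,0]},
    {"gripper": 0.4,"linear": [-0.02,-0.03,0.07],"delta_rot": [0,0,-0.05]},
    {"gripper": 0.4,"linear": [-0.045,-0.06,0.07],"delta_rot": [0,0,-0.1]},
    {"gripper": 0.4,"linear": [-0.07,-0.1,0.07],"delta_rot": [0,0,-0.22]},
    {"gripper": 0.4,"linear": [-0.07,-0.1,0.07],"delta_rot": [0,0,-0.22]},
  ],
)

```text
clock: 28.1
position: [0.5206, 0.0459, 0.0435]
ee_rot: [-0.001, 0.857, 0.516, -0.003]
contact_force: [0.0, 0.9, -1.4]
width: 0.0442
gripper_force: 26.4
```

>>> send_rows(
  increments=[
    {"gripper": 0.4,"linear": [-0.025,-0.035,0],"delta_rot": [0,0,0]},
    {"gripper": 0.4,"linear": [-0.053,-0.073,0],"delta_rot": [0,0,0]},
    {"gripper": 0.4,"linear": [-0.053,-0.073,0],"delta_rot": [0,0,0]},
    {"gripper": 0.4,"linear": [-0.053,-0.073,-0.02],"delta_rot": [0,0,0]},
    {"gripper": 0.4,"linear": [-0.053,-0.073,-0.04],"delta_rot": [0,0,0]},
    {"gripper": 0.4,"linear": [-0.053,-0.073,-0.048],"delta_rot": [0,0,0]},
    {"gripper": 0.4,"linear": [-0.053,-0.073,-0.05],"delta_rot": [0,0,0]},
    {"gripper": 0.4,"linear": [-0.053,-0.073,-0.05],"delta_rot": [0,0,0]},
  ],
)

```text
clock: 28.9
position: [0.4732, -0.0234, -0.0059]
ee_rot: [0.0, 0.856, 0.518, 0.0]
contact_force: [-0.3, -0.3, -0.3]
width: 0.0441
gripper_force: 26.3
```

```bash
python3 - <<'E'
from h import *
both("b7.png",(190,130,290,230),(180,170,280,250))
print(get_state()["qpos"].round(3),get_state()["position"])
E
```

```text
[-0.197  0.339  2.006  0.     0.795  0.286] [ 0.47352651 -0.02360351 -0.00531147]
```

View pics/b7.png

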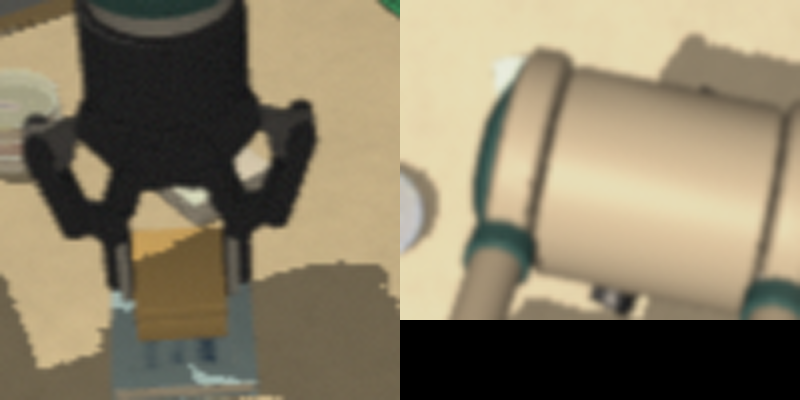

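The tan box is square over the booklet (box columns 132–228, booklet 110–258). I lower it.

>>> send_rows(
  increments=[
    {"gripper": 0.4,"linear": [0,0,-0.005],"delta_rot": [0,0,0]},
    {"gripper": 0.4,"linear": [0,0,-0.008],"delta_rot": [0,0,0]},
    {"gripper": 0.4,"linear": [0,0,-0.01],"delta_rot": [0,0,0]},
    {"gripper": 0.4,"linear": [0,0,-0.01],"delta_rot": [0,0,0]},
  ],
)

```text
clock: 29.4
position: [0.4724, -0.0237, -0.0162]
ee_rot: [-0.0, 0.856, 0.517, -0.0]
contact_force: [-0.2, 0.9, -0.2]
width: 0.0445
gripper_force: 26.4
```

>>> send_rows(
  increments=[
    {"gripper": 0.4,"linear": [0,0,-0.001],"delta_rot": [0,0,0]},
    {"gripper": 0.4,"linear": [0,0,-0.001],"delta_rot": [0,0,0]},
  ],
)

```text
clock: 29.6
position: [0.4726, -0.0238, -0.0164]
ee_rot: [0.0, 0.856, 0.517, 0.0]
contact_force: [-1.5, 0.7, 3.1]
width: 0.0443
gripper_force: 26.9
```

>>> send_rows(
  increments=[
    {"gripper": 0.4,"linear": [0,0,-0.001],"delta_rot": [0,0,0]},
    {"gripper": 0.4,"linear": [0,0,-0.001],"delta_rot": [0,0,0]},
  ],
)

```text
clock: 29.8
position: [0.4726, -0.0238, -0.0165]
ee_rot: [0.0, 0.856, 0.518, 0.0]
contact_force: [-2.7, 0.8, 13.5]
width: 0.0444
gripper_force: 27.9
```

Landed. I release, rise, and turn to the small box.

>>> send_rows(
  increments=[
    {"gripper": 0.1,"linear": [0,0,0.001],"delta_rot": [0,0,0]},
    {"gripper": -0.3,"linear": [0,0,0.001],"delta_rot": [0,0,0]},
    {"gripper": -0.8,"linear": [0,0,0.002],"delta_rot": [0,0,0]},
    {"gripper": -1,"linear": [0,0,0.004],"delta_rot": [0,0,0]},
    {"gripper": -1,"linear": [0,0,0.03],"delta_rot": [0,0,0]},
    {"gripper": -1,"linear": [0,0,0.07],"delta_rot": [0,0,0]},
    {"gripper": -1,"linear": [0,0,0.09],"delta_rot": [0,0,-0.1]},
    {"gripper": -1,"linear": [0,0,0.09],"delta_rot": [0,0,-0.1]},
  ],
)

```text
clock: 30.6
position: [0.4754, -0.0243, 0.075]
ee_rot: [0.002, 0.881, 0.474, 0.003]
contact_force: [0.6, -0.1, -0.7]
width: 0.0854
gripper_force: 0.0
```

>>> send_rows(
  increments=[
    {"gripper": -1,"linear": [0.03,0.04,0],"delta_rot": [0,0,-0.14]},
    {"gripper": -1,"linear": [0.06,0.08,0],"delta_rot": [0,0,-0.28]},
    {"gripper": -1,"linear": [0.067,0.088,0],"delta_rot": [0,0,-0.42]},
    {"gripper": -1,"linear": [0.067,0.088,0],"delta_rot": [0,0,-0.56]},
    {"gripper": -1,"linear": [0.067,0.088,0],"delta_rot": [0,0,-0.7]},
    {"gripper": -1,"linear": [0.067,0.088,0],"delta_rot": [0,0,-0.84]},
    {"gripper": -1,"linear": [0.067,0.088,0],"delta_rot": [0,0,-0.857]},
    {"gripper": -1,"linear": [0.067,0.088,0],"delta_rot": [0,0,-0.857]},
  ],
)

```text
clock: 31.4
position: [0.539, 0.0642, 0.0712]
ee_rot: [-0.0, 0.998, 0.067, -0.001]
contact_force: [0.5, -0.2, 0.7]
width: 0.0853
gripper_force: 0.0
```

```bash
python3 - <<'E'
from h import *
both("b8.png",(170,110,290,230),(180,170,280,250))
print(get_state()["qpos"].round(3),get_state()["position"])
E
```

```text
[-0.01   0.33   1.763 -0.     1.049  1.428] [0.53932602 0.06418039 0.07159217]
```

View pics/b8.png

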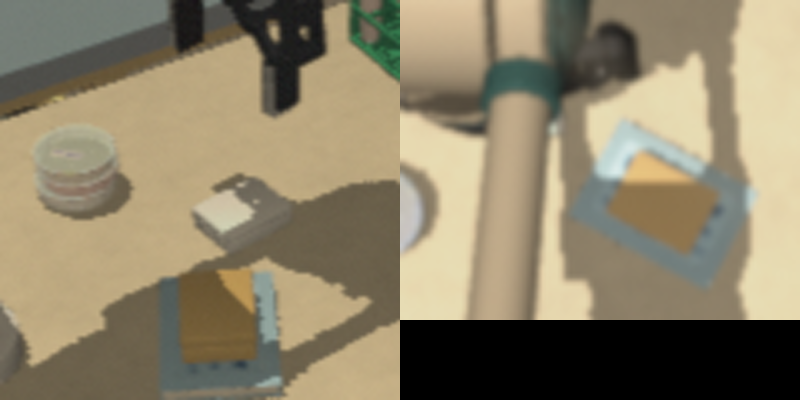

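The tan box lies centred on the booklet, corners (640,150), (718,190), (690,253), (607,208) in the top crop. I grasp the small box and measure the tan box exactly.

>>> send_rows(
  increments=[
    {"gripper": -1,"linear": [0.0005,0.0005,-0.03],"delta_rot": [0,0,0]},
    {"gripper": -1,"linear": [0.0005,0.0005,-0.06],"delta_rot": [0,0,0]},
    {"gripper": -1,"linear": [0.0005,0.0005,-0.08],"delta_rot": [0,0,0]},
    {"gripper": -1,"linear": [0.0005,0.0005,-0.093],"delta_rot": [0,0,0]},
    {"gripper": -1,"linear": [0.0005,0.0005,-0.099],"delta_rot": [0,0,0]},
    {"gripper": -1,"linear": [0.0005,0.0005,-0.099],"delta_rot": [0,0,0]},
    {"gripper": -1,"linear": [0.0005,0.0005,-0.099],"delta_rot": [0,0,0]},
  ],
)

```text
clock: 32.2
position: [0.5407, 0.0647, -0.0264]
ee_rot: [0.0, 0.998, 0.066, 0.001]
contact_force: [0.3, 0.1, 0.1]
width: 0.0856
gripper_force: 0.0
```

>>> send_rows(
  increments=[
    {"gripper": -0.2,"linear": [0,0,0],"delta_rot": [0,0,0]},
    {"gripper": -0.1,"linear": [0,0,0],"delta_rot": [0,0,0]},
    {"gripper": 0,"linear": [0,0,0],"delta_rot": [0,0,0]},
    {"gripper": 0.1,"linear": [0,0,0],"delta_rot": [0,0,0]},
    {"gripper": 0.2,"linear": [0,0,0],"delta_rot": [0,0,0]},
    {"gripper": 0.3,"linear": [0,0,0],"delta_rot": [0,0,0]},
    {"gripper": 0.4,"linear": [0,0,0],"delta_rot": [0,0,0]},
    {"gripper": 0.5,"linear": [0,0,0],"delta_rot": [0,0,0]},
  ],
  newtons=20,
)

```text
clock: 33.0
position: [0.5405, 0.0648, -0.0262]
ee_rot: [0.0, 0.998, 0.065, 0.0]
contact_force: [-1.8, 0.4, 6.1]
width: 0.0403
gripper_force: 20.6
```

```bash
python3 - <<'E'
from m import *
t=lambda p:(180-.4+(p[0]-400)/4,170-.4+p[1]/4)
rect("top",t,[(640,150),(718,190),(690,253),(607,208)],.030)
rect("top",t,[(625,118),(757,192),(710,287),(572,212)],.009)
E
```

```text
top c [ 0.4749 -0.0233] edges [55.  43.  58.9 41.7] long axis deg 62.6
top c [ 0.4741 -0.0246] edges [ 97.2  67.5 100.2  69. ] long axis deg 61.6
```

>>> send_rows(
  increments=[
    {"gripper": 0.5,"linear": [0,0,0.005],"delta_rot": [0,0,0]},
    {"gripper": 0.5,"linear": [0,0,0.02],"delta_rot": [0,0,0]},
    {"gripper": 0.5,"linear": [0,0,0.05],"delta_rot": [0,0,0.05]},
    {"gripper": 0.5,"linear": [0,0,0.075],"delta_rot": [0,0,0.15]},
    {"gripper": 0.5,"linear": [-0.02,-0.025,0.08],"delta_rot": [0,0,0.27]},
    {"gripper": 0.5,"linear": [-0.045,-0.06,0.08],"delta_rot": [0,0,0.39]},
    {"gripper": 0.5,"linear": [-0.067,-0.088,0.08],"delta_rot": [0,0,0.52]},
    {"gripper": 0.5,"linear": [-0.067,-0.088,0.08],"delta_rot": [0,0,0.65]},
  ],
)

```text
clock: 33.8
position: [0.4691, -0.0254, 0.0528]
ee_rot: [-0.0, 0.924, 0.382, -0.002]
contact_force: [1.1, 0.9, -0.3]
width: 0.0403
gripper_force: 20.5
```

>>> send_rows(
  increments=[
    {"gripper": 0.5,"linear": [0,0,0],"delta_rot": [0,0,0.13]},
    {"gripper": 0.5,"linear": [0,0,0],"delta_rot": [0,0,0.25]},
    {"gripper": 0.5,"linear": [0,0,-0.01],"delta_rot": [0,0,0.307]},
    {"gripper": 0.5,"linear": [0,0,-0.025],"delta_rot": [0,0,0.307]},
    {"gripper": 0.5,"linear": [0,0,-0.035],"delta_rot": [0,0,0.307]},
    {"gripper": 0.5,"linear": [0,0,-0.042],"delta_rot": [0,0,0.307]},
    {"gripper": 0.5,"linear": [0,0,-0.045],"delta_rot": [0,0,0.307]},
    {"gripper": 0.5,"linear": [0,0,-0.045],"delta_rot": [0,0,0.307]},
  ],
)

```text
clock: 34.6
position: [0.473, -0.0232, 0.0078]
ee_rot: [-0.0, 0.856, 0.517, -0.0]
contact_force: [0.2, 0.2, -1.2]
width: 0.0399
gripper_force: 20.5
```

>>> send_rows(
  increments=[
    {"gripper": 0.5,"linear": [0,0,-0.001],"delta_rot": [0,0,0]},
    {"gripper": 0.5,"linear": [0,0,-0.002],"delta_rot": [0,0,0]},
    {"gripper": 0.5,"linear": [0,0,-0.003],"delta_rot": [0,0,0]},
    {"gripper": 0.5,"linear": [0,0,-0.003],"delta_rot": [0,0,0]},
  ],
)

```text
clock: 35.0
position: [0.4732, -0.0233, 0.0052]
ee_rot: [0.0, 0.856, 0.518, 0.0]
contact_force: [-0.1, -0.3, -0.4]
width: 0.0404
gripper_force: 20.5
```

>>> send_rows(
  increments=[
    {"gripper": 0.5,"linear": [0,0,-0.001],"delta_rot": [0,0,0]},
    {"gripper": 0.5,"linear": [0,0,-0.0015],"delta_rot": [0,0,0]},
    {"gripper": 0.5,"linear": [0,0,-0.0015],"delta_rot": [0,0,0]},
  ],
)

```text
clock: 35.3
position: [0.4734, -0.0233, 0.0046]
ee_rot: [0.0, 0.856, 0.518, 0.0]
contact_force: [-1.1, 0.1, 8.2]
width: 0.0403
gripper_force: 21.3
```

Contact. I release, rise, and retreat for a last look.

>>> send_rows(
  increments=[
    {"gripper": 0.2,"linear": [0,0,0.001],"delta_rot": [0,0,0]},
    {"gripper": -0.2,"linear": [0,0,0.001],"delta_rot": [0,0,0]},
    {"gripper": -0.7,"linear": [0,0,0.002],"delta_rot": [0,0,0]},
    {"gripper": -1,"linear": [0,0,0.004],"delta_rot": [0,0,0]},
    {"gripper": -1,"linear": [0,0,0.03],"delta_rot": [0,0,0]},
    {"gripper": -1,"linear": [0,0,0.07],"delta_rot": [0,0,0]},
    {"gripper": -1,"linear": [0,0,0.11],"delta_rot": [0,0,0]},
    {"gripper": -1,"linear": [0,0,0.15],"delta_rot": [0,0,0]},
  ],
)

```text
clock: 36.1
position: [0.4728, -0.0232, 0.1551]
ee_rot: [-0.0, 0.856, 0.517, -0.0]
contact_force: [0.0, -0.6, -1.7]
width: 0.0855
gripper_force: 0.0
```

>>> send_rows(
  increments=[
    {"gripper": -1,"linear": [-0.02,-0.05,0],"delta_rot": [0,0,0]},
    {"gripper": -1,"linear": [-0.04,-0.09,0],"delta_rot": [0,0,0]},
    {"gripper": -1,"linear": [-0.06,-0.13,0],"delta_rot": [0,0,0]},
    {"gripper": -1,"linear": [-0.08,-0.17,0],"delta_rot": [0,0,0]},
    {"gripper": -1,"linear": [-0.1,-0.21,0],"delta_rot": [0,0,0]},
    {"gripper": -1,"linear": [-0.12,-0.25,0],"delta_rot": [0,0,0]},
    {"gripper": -1,"linear": [-0.12,-0.25,0],"delta_rot": [0,0,0]},
    {"gripper": -1,"linear": [-0.12,-0.25,0],"delta_rot": [0,0,0]},
  ],
)

```text
clock: 36.9
position: [0.3526, -0.2738, 0.1535]
ee_rot: [-0.0, 0.856, 0.516, 0.0]
contact_force: [1.2, -0.0, -0.7]
width: 0.0853
gripper_force: 0.0
```

```bash
python3 - <<'E'
from h import *
both("b9.png",(170,130,270,230),(160,175,270,245))
print(get_state()["position"])
E
```

```text
[ 0.35327793 -0.27228686  0.15347323]
```

View pics/b9.png

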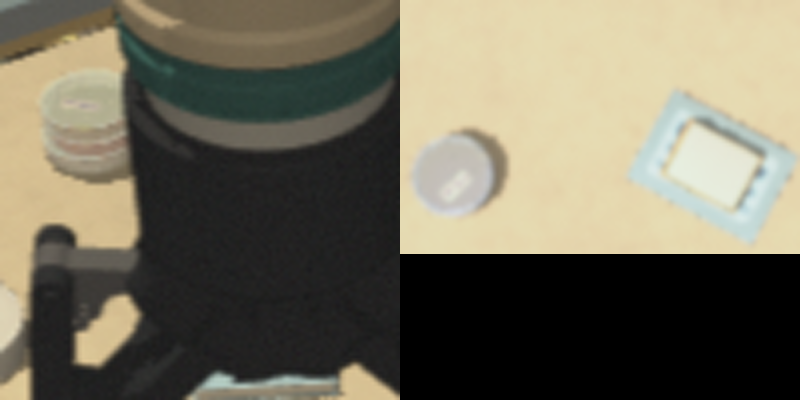

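The top view shows the white box square and centred on the tan box and booklet at (713,165), with the dish stack at (455,172) and level. Handing in.

```bash
python3 -c "
from rig import sign_off
print(sign_off())"
```

```text
the job is handed in; nothing more can be done
None
```

I handed the job in at about 37 s: the dishes are stacked B–pink–A, and the large then small box sits square on the booklet. The last picture looked right, but no verdict came back, and I viewed 15 pictures, one over the limit of 14.

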